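# Hold the laundry card flat on the tilted payment reader

### The job

Pay for a wash: pick up the laundry card in its hard case and lay it flush on the raised contactless pad of the payment reader, centred on it and lengthwise like the pad, matching whatever slope the reader has been left at. Press it there lightly without pushing the reader out of its tilt or disturbing the other things, and finish still gripping the card and holding it pressed flat on the pad: once picked up, do not let go of it.

Things in the scene. Friction and masses are not known exactly. Their poses are not given: they have to be found in the camera images.
- card: The laundry card: a card in a flat hard grey case, 94 mm long (x), 58 mm wide (y), 12 mm thick (z), about 65 g, pale card face on top, a short dark slot at its +x end. Lies flat on the worktop, pale face up. Origin at the centre of its underside, z up out of the pale face. Gripped across its 58 mm width. Its underside goes on the pad; either end may be uppermost.
- card_mid (a point): The centre of the card case's solid, 6 mm above its underside; axes as the card's.
- reader: Payment reader on its fixed stand: 140 mm round foot, 34 mm post, hinge pin (along y) 120 mm above the foot's centre. Origin on the worktop under the foot's centre; -x is the user side, roughly towards the robot. On the pin tilts the head: a grey flat box 172 x 98 x 34 mm, its face 46 mm from the pin, reaching 57 mm to the user side and 115 mm to the far side, where the display is.
- pad (a point): Centre of the contactless pad on the head's face: a flat raised darker rectangle with four white arcs, 80 mm long (x, up the slope), 50 mm wide (y, level), 4 mm proud of the face. The point is on the pad's top, 50 mm from the hinge pin and square above it, so a push at the centre does not turn the hinge. z points squarely out of the pad: up and towards the user.
- reader_head (a joint): Tilt of the reader head about the pin, rad: the slope of the pad from level; 0 = level, growing as the display end rises and the face turns to the user; left anywhere from 0.25 to 0.65. A stiff friction hinge holds it up to about 1.6 N m.
- head_top (a point): The middle of the face's upper edge, beyond the display window: 115 mm from the pad's centre along the pad's x and 4 mm below the pad's top. It shows whether the head has been pushed round.
- bottle: A bystander: an upright white detergent bottle, 80 mm diameter, 171 mm high. Origin at the centre of its underside.
- tin: A bystander: a round metal peg tin with a lid, 71 mm diameter, 62 mm high. Origin at the centre of its underside.
- brush: A bystander: a wooden scrubbing brush lying bristles down, 110 mm long (its x), 46 mm wide, 40 mm high. Origin at the centre of its underside.
Things that resemble listed ones, but are neither listed nor needed, are in the scene too. There is more than one size of the card; the job needs the largest.

How it is judged:
By the outcome, as a careful person would: the job done as asked, in the order asked, and still so for the second after the job is handed in, while the arm keeps its last pose, push and grip.
It also fails if it takes over 45 s, if anything falls off the work surface, if the arm or the gripper's body presses on something with over 40 N, if the wrist force passes 120 N, or if a joint passes its speed limit or range.

### The arm

A 6-joint arm with a two-finger parallel gripper is mounted at the origin on the work surface. World frame = base frame: x ahead of the robot, y to its left, z up, the work surface at z = 0. Lengths are in m, angles in rad, forces in N, time in s.
With the tool pointing down it reaches from about 0.275 to 0.85 m from the base axis. Payload 19 kg.
Tool frame: the origin (TCP) lies on the centre line of the jaws, within the pads' length; the fingertips stand 14 mm ahead of it and the grasp point (between the pads) lies 5 mm behind it; z points along the fingers, x is the direction in which the jaws open and shut, and the axes are right-handed (so a half turn about z gives the same grasp; the last joint's range is limited). The gripper opens to 85 mm and grips with 20 to 120 N. Pads are 22 mm wide; open, the fingers measure 114 mm over their backs; the gripper's body (76 mm by 85 mm) begins 54 mm behind the grasp point. The pads swing forward as they close: fully open they stand 13 mm farther back than shut.
Start: joints at [1.196, 0.15, 1.437, -0, 1.554, -0.134], TCP at [0.137, 0.558, 0.245] pointing down, gripper open.
Joint ranges: [-2.8, 2.8], [-0.68, 2.1], [0.12, 2.68], [-1.39, 4.53], [0.16, 2.79], [-2.81, 2.81]. Speed limits (rad/s): [1.89, 1.89, 2.22, 3.01, 3.01, 3.01].

### API

Orientations are given as a rotation vector (axis times angle).
In Python, from cell import monitor, imaging, arm gives the robot as it stands. The module is installed in compiled form; this text tells all that it offers.
- The arm moves only by the shell command python3 -m handwheel 'ROWS' [OPENING] [FORCE]. ROWS is JSON, one flat list of numbers, 6 for each row, row after row: the shift along the tool's x, y, z in mm, then the turn, a rotation vector about the tool's x, y, z in rad. In form: [x, y, z, wx, wy, wz, x, y, z, wx, wy, wz, ...]. A call has 1 to 20 rows; each row is the pose to reach, as a shift and turn from the pose commanded when the call began, along the tool's axes at that moment; what a row does not reach only later rows make up. A row lasts 1/10 s, in which the tool goes at most 50 mm and 8.59 degrees, less where a joint would pass 70% of its speed; a pose out of reach is approached as far as the arm can. A call with a gripper value outside its range is refused whole. OPENING is the gripper command: -1 is shut, 1 is fully open, values between are in proportion, set as the call begins (- or left out, the last holds). The fingers move at their own pace and stop on an object; FORCE is the grip in N (left out, the last holds). Time passes only in rows, so rows that repeat a pose let the fingers close. It gives the time, the measured TCP pose, the force and the opening at its end, in the units of the state.
- monitor.sense(): the state, without advancing time (a new reading comes with each control period).
- imaging.camera(name): name is "side" or "top" or "wrist"; returns the picture (420x560x3 uint8, blue, green, red); there is no depth.
- imaging.get_calibration(name): a dict with "K" (3x3 intrinsics, pixels), "dist_coeffs" ([k1, k2, p1, p2, k3] as OpenCV has them; the pictures are not rectified), "R" (3x3) and "t" (3): a world point X has camera coordinates R X + t. Camera axes: x right, y down, z forward; pixel columns grow to the right and rows downward; lengths in m; the calibration is good to about 2 mm. A picture is of the moment at which its call begins: read the wrist's pose just before it. get_calibration takes no time and is no camera call; for the wrist camera it gives the pose at the moment of the call.
- arm.close_job(): hands the job in, once; it reports no verdict.
The state is a dict: "time_s": time; "qpos": joint angles; "qd": joint speeds; "joint_efforts": joint torques, N m; "ee_pos": TCP position; "orientation": TCP orientation; "force": force on the tool from outside, world axes, zero at the start; "ft_torque": the same for the moment, N m; "width": finger opening in m.
Only numpy, scipy, OpenCV 4.12 (cv2) and the standard library are available. Lean on these libraries where they do the work, as an engineer would, in place of code of your own. Each camera call takes 0.05 s, during which the arm holds its last target. There are 200 camera calls.

## Working session

There is one attempt and no reset: what is moved stays moved. The work goes in short steps, Python scripts to look and compute and a shell command to move; the robot and the scene stay as the last step left them, time stands still between calls to the robot, and variables do not carry over. Pictures are saved under pics/ and viewed, about 8 in all and at most 12, crops included, and the job is handed in when it is done.

```bash
mkdir -p pics; cat > h.py <<'E'
import numpy as np, cv2
from cell import monitor, imaging, arm
from scipy.spatial.transform import Rotation as Rn
def cal(n):
    c=imaging.get_calibration(n); return {k:np.array(v,float) for k,v in c.items() if k in("K","dist_coeffs","R","t")}
def ray(c,uv):
    p=cv2.undistortPoints(np.array(uv,float).reshape(-1,1,2),c["K"],c["dist_coeffs"]).reshape(-1,2)
    d=np.c_[p,np.ones(len(p))]@c["R"]; return -c["R"].T@c["t"], d/np.linalg.norm(d,axis=1)[:,None]
def onz(c,uv,z):
    o,d=ray(c,uv); return o+d*((z-o[2])/d[:,2])[:,None]
def tri(c1,u1,c2,u2):
    o1,d1=ray(c1,u1);o2,d2=ray(c2,u2);out=[]
    for a,b in zip(d1,d2):
        s=np.linalg.lstsq(np.c_[a,-b],o2-o1,rcond=None)[0];p,q=o1+a*s[0],o2+b*s[1];out.append(np.r_[(p+q)/2,np.linalg.norm(p-q)])
    return np.array(out)
def proj(c,X):
    return cv2.projectPoints(np.array(X,float).reshape(-1,3),cv2.Rodrigues(c["R"])[0],c["t"],c["K"],c["dist_coeffs"])[0].reshape(-1,2)
E
python3 - <<'E'
from h import *
s=monitor.sense();print(s)
for n in("top","side"):
    cv2.imwrite(f"pics/{n}0.png",imaging.camera(n)); c=cal(n);print(n,-c["R"].T@c["t"],c["R"][2])
E
```

```text
{'time_s': 0.0, 'qpos': array([ 1.19601781e+00,  1.50980550e-01,  1.43803728e+00, -2.69700301e-06,
        1.55378223e+00, -1.34034736e-01]), 'qd': array([-8.07400405e-04,  8.65452555e-04, -5.87363816e-06, -8.54768578e-04,
        5.73893417e-04, -8.64698911e-04]), 'joint_efforts': array([-7.14622893e-04, -7.13040161e+01, -5.70898283e+01, -1.17242676e-04,
        8.29655182e-03,  6.40812664e-05]), 'ee_pos': array([0.13704941, 0.55819323, 0.24467544]), 'orientation': array([ 2.47163772e+00,  1.93823446e+00, -1.63297985e-03]), 'force': array([-0.45796112, -0.35402685, -0.59066634]), 'ft_torque': array([ 0.03540558, -0.05611078, -0.00514493]), 'width': 0.0853204284024913}
top [0.40542251 0.0757601  1.07367466] [ 0.17338053  0.01794489 -0.98469141]
side [0.35082349 0.55015787 0.68466282] [ 0.30735071 -0.60113942 -0.73767672]
```

View pics/top0.png

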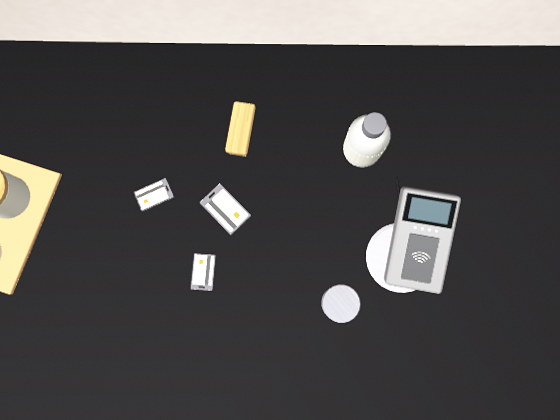

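View pics/side0.png

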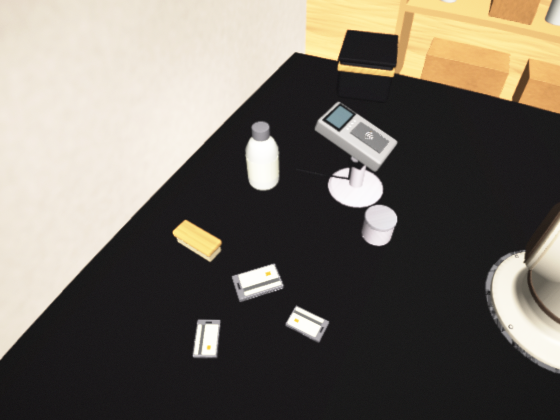

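The largest card is at top (225,209) and side (258,282). The reader is at top (423,240), with its pad at about (420,258) in top and (369,137) in side. The bottle, tin and brush are clear of both.

```bash
python3 - <<'E'
from h import *
I={n:cv2.imread(f"pics/{n}0.png") for n in("top","side")};C={n:cal(n) for n in I}
def quad(n,seed,lo,hi,r):
    g=cv2.cvtColor(cv2.resize(I[n],None,fx=4,fy=4,interpolation=cv2.INTER_CUBIC),cv2.COLOR_BGR2GRAY)
    m=cv2.inRange(g,lo,hi); k=np.zeros_like(m);cv2.circle(k,(seed[0]*4,seed[1]*4),r*4,255,-1);m&=k
    m=cv2.morphologyEx(m,cv2.MORPH_OPEN,np.ones((7,7)))
    cs,_=cv2.findContours(m,cv2.RETR_EXTERNAL,cv2.CHAIN_APPROX_NONE)
    c=max(cs,key=cv2.contourArea);h=cv2.convexHull(c)
    for e in np.arange(.02,.2,.01):
        q=cv2.approxPolyDP(h,e*cv2.arcLength(h,True),True)
        if len(q)<=4:break
    return (q.reshape(-1,2)+.5)/4-.5, (np.array(cv2.minAreaRect(c)[0])+.5)/4-.5,cv2.contourArea(c)/16
for n,cs,ps in(("top",(225,209),(420,258)),("side",(258,282),(369,137))):
    print(n,"levels pad",I[n][ps[1]-12:ps[1]+14:3,ps[0]-24:ps[0]+25:4].mean(2).astype(int))
    q,c,a=quad(n,cs,45,255,40); X=onz(C[n],q,.012);print("card",q.round(1),X.round(4),X.mean(0),np.linalg.norm(np.roll(X,1,0)-X,axis=1))
    q,c,a=quad(n,ps,60,130,32);print("pad",q.round(1),a)
cv2.imwrite("pics/z0.png",np.hstack([cv2.resize(I["top"][180:300,370:470],(500,600),interpolation=2)[:,:400],cv2.resize(I["side"][90:180,310:402],(400,600),interpolation=2)]))
E
```

```text
top levels pad [[227 226 227 136 146 146 145 145 146 145 143 225 226]
 [227 226 228 145 146 146 145 146 145 146 147 225 225]
 [226 227 229 146 141 204 199 188 144 144 169 225 224]
 [226 226 232 145 149 211 222 155 199 145 199 225 224]
 [225 225 186 145 143 226 234 127 135 143 220 224 224]
 [225 226 146 144 144 148 248 197 144 144 227 224 226]
 [225 225 136 145 145 144 144 144 144 143 225 224 224]
 [226 226 140 145 145 144 144 144 143 142 224 223 220]
 [225 226 145 145 144 144 143 143 144 143 224 223 200]]
card [[228.9 168.9]
 [264.4 212.9]
 [220.4 248.4]
 [184.9 204.4]] [[0.6644 0.197  0.012 ]
 [0.5735 0.1215 0.012 ]
 [0.4998 0.2085 0.012 ]
 [0.5886 0.2845 0.012 ]] [0.58158542 0.20286054 0.012     ] [0.11580083 0.11816589 0.11402541 0.1168463 ]Traceback (most recent call last):
  File "<stdin>", line 16, in <module>
  File "<stdin>", line 8, in quad
ValueError: max() iterable argument is empty
```

```bash
cat > q.py <<'E'
from h import *
def quad(im,seed,lo,hi,r):
    g=cv2.cvtColor(cv2.resize(im,None,fx=4,fy=4,interpolation=cv2.INTER_CUBIC),cv2.COLOR_BGR2GRAY)
    m=cv2.inRange(g,lo,hi); k=np.zeros_like(m);cv2.circle(k,(int(seed[0]*4),int(seed[1]*4)),r*4,255,-1);m&=k
    m=cv2.morphologyEx(m,cv2.MORPH_OPEN,np.ones((9,9)))
    cs,_=cv2.findContours(m,cv2.RETR_EXTERNAL,cv2.CHAIN_APPROX_NONE)
    c=max(cs,key=cv2.contourArea);h=cv2.convexHull(c)
    for e in np.arange(.01,.2,.005):
        q=cv2.approxPolyDP(h,e*cv2.arcLength(h,True),True)
        if len(q)<=4:break
    return (q.reshape(-1,2)+.5)/4-.5, cv2.contourArea(c)/16
E
python3 - <<'E'
from q import *
I={n:cv2.imread(f"pics/{n}0.png") for n in("top","side")};C={n:cal(n) for n in I}
for n,cs,ps in(("top",(225,209),(420,258)),("side",(258,282),(369,137))):
    g=I[n].mean(2).astype(int); print(n,"row",g[ps[1],ps[0]-40:ps[0]+40:4],"card",g[cs[1],cs[0]-36:cs[0]+37:3])
    q,a=quad(I[n],cs,75,255,38); X=onz(C[n],q,.012);print("card",q.round(1).tolist(),X.round(4).tolist(),X.mean(0),np.linalg.norm(np.roll(X,1,0)-X,axis=1))
    q,a=quad(I[n],ps,*((100,185) if n=="top" else (60,130)),34);print("pad",q.round(1).tolist(),a)
cv2.imwrite("pics/z0.png",np.hstack([cv2.resize(I["top"][180:300,380:470],(400,533),interpolation=2),cv2.resize(I["side"][95:175,312:402],(400,533),interpolation=2)]))
E
```

```text
top row [253 253 145 220 225 225 186 145 143 226 234 127 135 143 220 224 224 134
  47  48] card [ 46  46  47  46  46  41 192 255 255 140 136 255 254 254 254 254 254 254
 235  33  46  46  47  47  47]
card [[218.1, 183.4], [250.4, 213.9], [231.4, 234.1], [199.4, 203.4]] [[0.6335, 0.2181, 0.012], [0.571, 0.15, 0.012], [0.529, 0.1873, 0.012], [0.5911, 0.2549, 0.012]] [0.58114458 0.20255932 0.012     ] [0.05612304 0.0924187  0.0562211  0.09180819]
pad [[409.9, 232.9], [438.6, 237.9], [429.4, 282.9], [400.6, 277.4]] 1404.5625
side row [159 164 169 210 229 226 226 131 144 162 219 167 139 139 213 214  45  27
  27  27] card [ 27  27  26  27 154 160 225 253 253 254 253 253 252 205 142 126 128 170
 251 253  93  27  27  27  26]
card [[274.4, 263.1], [282.1, 288.4], [239.1, 301.1], [231.4, 275.9]] [[0.5685, 0.1512, 0.012], [0.5273, 0.1992, 0.012], [0.5914, 0.2616, 0.012], [0.635, 0.2178, 0.012]] [0.58055058 0.20746013 0.012     ] [0.09405652 0.06322513 0.08941347 0.06172934]Traceback (most recent call last):
  File "<stdin>", line 6, in <module>
  File "q.py", line 7, in quad
    c=max(cs,key=cv2.contourArea);h=cv2.convexHull(c)
ValueError: max() iterable argument is empty
```

```bash
python3 - <<'E'
from q import *
I={n:cv2.imread(f"pics/{n}0.png") for n in("top","side")};C={n:cal(n) for n in I}
P={}
for n,ps in(("top",(420,258)),("side",(369,137))):
    P[n],a=quad(I[n],ps,100,185,34 if n=="top" else 26);print("pad",n,P[n].round(1).tolist(),a)
q=P["side"]
best=None
for f in(1,-1):
  for r in range(4):
    T=tri(C["top"],P["top"],C["side"],np.roll(q[::f],r,0))
    if best is None or T[:,3].sum()<best[:,3].sum():best=T
print(best.round(4)); X=best[:,:3]; print("mean",X.mean(0),np.linalg.norm(np.roll(X,1,0)-X,axis=1))
u,s,v=np.linalg.svd(X-X.mean(0));n=v[2]*np.sign(v[2][2]);print("normal",n,"tilt",np.arccos(n[2]),"az",np.arctan2(n[1],n[0]))
print("long",v[0])
cv2.imwrite("pics/z0.png",np.hstack([cv2.resize(I["top"][180:300,380:470],(400,533),interpolation=2),cv2.resize(I["side"][95:175,312:402],(400,533),interpolation=2)]))
E
```

```text
pad top [[409.9, 232.9], [438.6, 237.9], [429.4, 282.9], [400.6, 277.4]] 1404.5625
pad side [[359.1, 122.1], [388.1, 140.1], [379.9, 152.4], [350.1, 133.4]] 567.4375
[[ 5.173e-01 -1.348e-01  1.716e-01  5.000e-04]
 [ 5.105e-01 -1.824e-01  1.734e-01  1.800e-03]
 [ 4.353e-01 -1.691e-01  1.557e-01  2.000e-03]
 [ 4.423e-01 -1.212e-01  1.535e-01  7.000e-04]]
mean [ 0.47636142 -0.15188796  0.16351861] [0.07835926 0.04816326 0.07845141 0.04844581]
normal [-0.21905602  0.072496    0.97301531] tilt 0.2328387214349173 az 2.821991048128534
long [-0.95333979  0.19642425 -0.22926134]
```

View pics/z0.png

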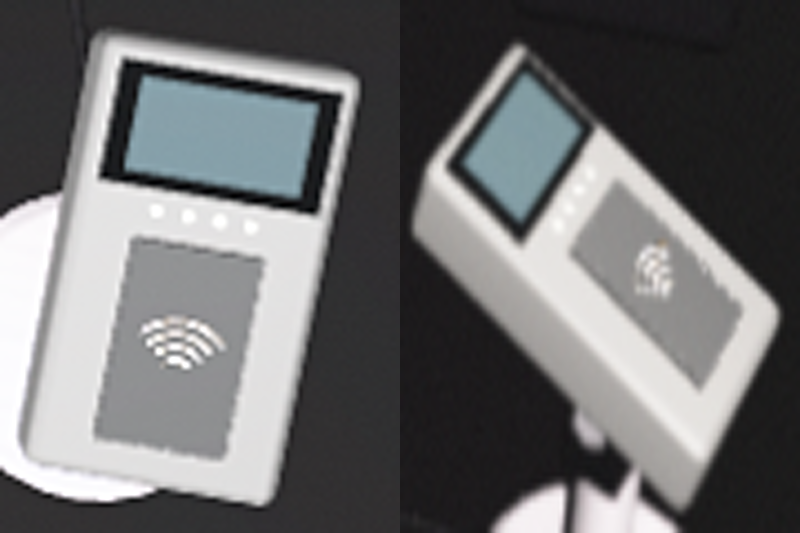

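Pad measured at (0.476, -0.152, 0.164) with a slope of about 0.23 to 0.3, to be refined. Next is the approach over the card.

```bash
cat >> h.py <<'E'
def delta(pos,R,s=None):
    s=s or monitor.sense(); R0=Rn.from_rotvec(s["orientation"])
    return (R0.inv().apply(np.array(pos)-s["ee_pos"])*1000).round(1),(R0.inv()*R).as_rotvec().round(4)
def frame(x,z):
    z=np.array(z,float)/np.linalg.norm(z);x=np.array(x,float);x-=z*(x@z);x/=np.linalg.norm(x);return Rn.from_matrix(np.c_[x,np.cross(z,x),z])
E
python3 - <<'E'
from h import *
a=np.radians(-42.6);print(delta([.581,.203,.19],frame([np.cos(a),np.sin(a),0],[0,0,-1])))
c=cal("wrist");s=monitor.sense();R0=Rn.from_rotvec(s["orientation"])
print("cam in tool",R0.inv().apply(-c["R"].T@c["t"]-s["ee_pos"]),"fwd",R0.inv().apply(c["R"][2]))
E
```

```text
(array([-239. ,  515.8,   54.9]), array([1.0000e-03, 8.0000e-04, 2.0735e+00]))
cam in tool [-0.00029844 -0.0675885  -0.12904908] fwd [6.66730167e-04 2.66707737e-01 9.63777225e-01]
```

```bash
python3 -m handwheel '[-239,516,55,0,0,2.0735,-239,516,55,0,0,2.0735,-239,516,55,0,0,2.0735,-239,516,55,0,0,2.0735,-239,516,55,0,0,2.0735,-239,516,55,0,0,2.0735,-239,516,55,0,0,2.0735,-239,516,55,0,0,2.0735,-239,516,55,0,0,2.0735,-239,516,55,0,0,2.0735,-239,516,55,0,0,2.0735,-239,516,55,0,0,2.0735,-239,516,55,0,0,2.0735,-239,516,55,0,0,2.0735,-239,516,55,0,0,2.0735,-239,516,55,0,0,2.0735,-239,516,55,0,0,2.0735,-239,516,55,0,0,2.0735]' 0.7 40
python3 - <<'E'
from q import *
c=cal("wrist");im=imaging.camera("wrist");cv2.imwrite("pics/w1.png",im)
p=proj(c,[.581,.203,.012])[0];print(p,monitor.sense()["width"])
try:
  q,a=quad(im,p,75,255,95);X=onz(c,q,.012);print(q.round(1).tolist(),X.round(4).tolist(),X.mean(0),np.linalg.norm(np.roll(X,1,0)-X,axis=1))
except Exception as e:print(e)
E
```

```text
time_s: 1.9
ee_pos: [0.5811, 0.2034, 0.1903]
orientation: [2.928, -1.138, 0.0]
force: [0.0, 0.2, 0.4]
width: 0.0725
[282.57986498 190.19144226] 0.07234571697034121
[[252.1, 134.1], [337.4, 152.6], [317.1, 248.1], [249.4, 238.4]] [[0.5948, 0.2561, 0.012], [0.6378, 0.1956, 0.012], [0.5676, 0.1413, 0.012], [0.5283, 0.1903, 0.012]] [0.58212345 0.19583705 0.012     ] [0.09355621 0.07429012 0.08872586 0.06284235]
```

View pics/w1.png

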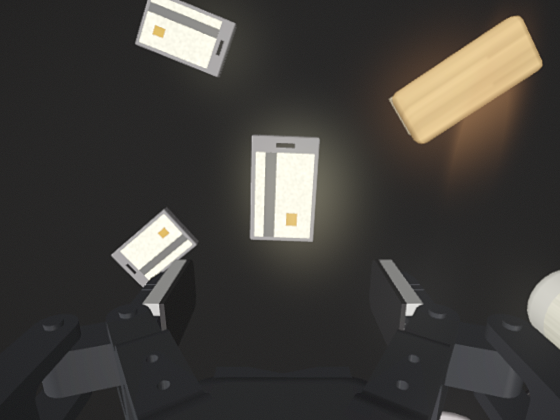

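The view shows the card at (251–319, 136–241), almost aligned and between the fingers. A glow around it upset the mask, so I raise the threshold.

```bash
python3 - <<'E'
from q import *
c=cal("wrist");im=cv2.imread("pics/w1.png")
for lo in(110,135):
  q,a=quad(im,(283,190),lo,255,75);X=onz(c,q,.012);L=np.linalg.norm(np.roll(X,1,0)-X,axis=1);print(q.round(1).tolist(),X.mean(0),L)
  i=np.argmax(L);d=X[i]-X[i-1];d2=X[(i+2)%4]-X[(i+1)%4];d=d-d2;a=np.arctan2(d[1],d[0]);a=a%np.pi;print("long deg",np.degrees(a))
  w=a-np.pi/2;print(delta([*X.mean(0)[:2],.03],frame([np.cos(w),np.sin(w),0],[0,0,-1])))
E
```

```text
[[251.9, 134.9], [318.6, 137.6], [311.9, 241.4], [249.6, 237.6]] [0.58147559 0.20299148 0.012     ] [0.09218747 0.05652705 0.09351696 0.05700218]
long deg 45.07245221968383
(array([5.000e-01, 1.000e-01, 1.603e+02]), array([ 0.    , -0.0001,  0.0424]))
[[252.1, 135.1], [318.6, 138.4], [311.9, 240.9], [250.1, 237.9]] [0.58149795 0.20277077 0.012     ] [0.09221026 0.05635446 0.09240492 0.05649927]
long deg 45.12556759789334
(array([  0.6,   0.2, 160.3]), array([ 0.    , -0.0001,  0.0414]))
```

```bash
python3 -m handwheel '[0.5,0,50,0,0,0.04,0.5,0,100,0,0,0.04,0.5,0,130,0,0,0.04,0.5,0,155,0,0,0.04,0.5,0,165,0,0,0.04,0.5,0,170,0,0,0.04,0.5,0,172,0,0,0.04,0.5,0,172,0,0,0.04]'
python3 - <<'E'
from q import *
cv2.imwrite("pics/w2.png",imaging.camera("wrist"));s=monitor.sense();print(s["ee_pos"],s["force"],s["width"])
E
```

```text
time_s: 2.75
ee_pos: [0.5822, 0.203, 0.0194]
orientation: [-2.903, 1.199, -0.002]
force: [0.4, -0.4, -0.1]
width: 0.0729
[0.58218991 0.20300855 0.01946593] [-0.48775667 -0.23445256 -0.47412286] 0.07245160594578912
```

View pics/w2.png

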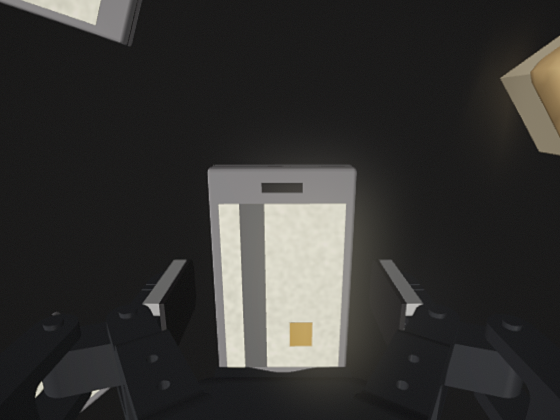

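The card is centred between the jaws, spanning columns 209–355. I use the fingertip pixels to find the tips' reach at this opening.

```bash
python3 - <<'E'
from q import *
c=cal("wrist");s=monitor.sense();R0=Rn.from_rotvec(s["orientation"])
for uv,x in(((187,262),36.2),((379,262),-36.2),((147,303),36.2),((420,303),-36.2)):
  o,d=ray(c,uv);o=R0.inv().apply(o-s["ee_pos"])*1000;d=R0.inv().apply(d[0])
  for xx in(x,-x):
    t=(xx-o[0])/d[0]
    if t>0:print(uv,(o+t*d).round(1))
E
```

```text
(187, 262) [-36.2 -11.9  -4. ]
(379, 262) [ 36.2 -12.7  -5.9]
(147, 303) [-36.2 -17.8 -44.3]
(420, 303) [ 36.2 -18.8 -46. ]
```

```bash
python3 -m handwheel '[0,0,4,0,0,0,0,0,8,0,0,0,0,0,9.5,0,0,0,0,0,9.5,0,0,0]'
python3 - <<'E'
from q import *
for n in("wrist","side"):
  cv2.imwrite(f"pics/{n}3.png",imaging.camera(n))
s=monitor.sense();print(s["ee_pos"],s["force"],s["width"])
w=cv2.imread("pics/wrist3.png")[220:420,100:460];sd=cv2.imread("pics/side3.png");p=proj(cal("side"),s["ee_pos"])[0].astype(int);print(p)
k=cv2.resize(sd[p[1]-40:p[1]+40,p[0]-60:p[0]+60],(540,360),interpolation=2)
cv2.imwrite("pics/z3.png",np.vstack([cv2.resize(w,(540,300)),k[:300]]))
E
```

```text
time_s: 3.2
ee_pos: [0.5814, 0.2028, 0.0084]
orientation: [2.903, -1.199, -0.001]
force: [-0.1, -0.4, -0.1]
width: 0.0727
[0.58162874 0.20286122 0.00879757] [ 0.17260019 -0.13729656  0.78943682] 0.07222564281704341
[257 280]
```

View pics/z3.png

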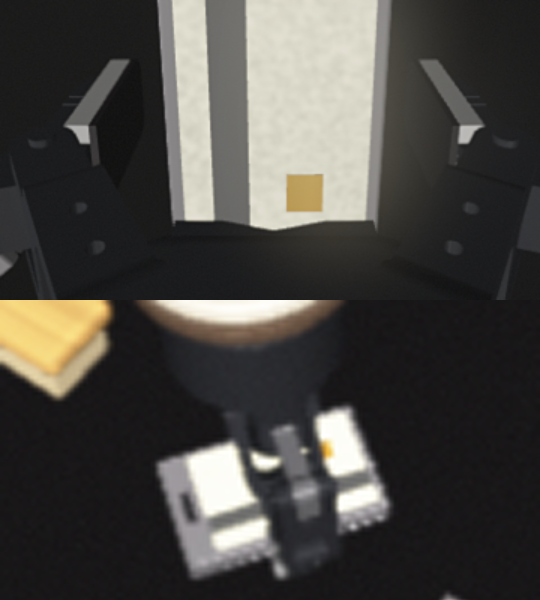

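```bash
python3 - <<'E'
from q import *
c=cal("side");s=monitor.sense();R0=Rn.from_rotvec(s["orientation"])
o,d=ray(c,(260.3,301.6));o=R0.inv().apply(o-s["ee_pos"])*1000;d=R0.inv().apply(d[0])
for x in(-36,-42,-48,-54):print((o+(x-o[0])/d[0]*d).round(1))
E
python3 -m handwheel '[0,0,1,0,0,0,0,0,2,0,0,0,0,0,2,0,0,0]'
```

```text
[-36.   -6.6  22. ]
[-42.   -7.9  10.7]
[-48.   -9.1  -0.5]
[-54.  -10.3 -11.7]
time_s: 3.6
ee_pos: [0.5815, 0.2028, 0.0066]
orientation: [2.903, -1.199, -0.0]
force: [-0.4, 0.5, 0.1]
width: 0.0727
```

```bash
python3 -m handwheel '[0,0,1,0,0,0,0,0,2,0,0,0,0,0,2,0,0,0]'; python3 -m handwheel '[0,0,1,0,0,0,0,0,2,0,0,0,0,0,2,0,0,0]';
```

```text
time_s: 3.9
ee_pos: [0.5817, 0.2029, 0.0055]
orientation: [-2.904, 1.199, -0.0]
force: [-4.7, -2.0, 11.7]
width: 0.0727
time_s: 4.2
ee_pos: [0.5818, 0.2029, 0.0054]
orientation: [-2.903, 1.199, -0.001]
force: [-17.4, -6.0, 39.5]
width: 0.0728
```

```bash
python3 -m handwheel '[0,0,-4,0,0,0,0,0,-8,0,0,0,0,0,-8,0,0,0]' - 40; python3 -m handwheel '[0,0,0,0,0,0,0,0,0,0,0,0,0,0,0,0,0,0,0,0,0,0,0,0,0,0,0,0,0,0,0,0,0,0,0,0,0,0,0,0,0,0,0,0,0,0,0,0]' -1 40
```

```text
time_s: 4.5
ee_pos: [0.5818, 0.2029, 0.0112]
orientation: [-2.903, 1.199, -0.001]
force: [0.3, -0.4, 0.4]
width: 0.0725
time_s: 5.3
ee_pos: [0.5816, 0.2029, 0.0108]
orientation: [2.903, -1.199, -0.0]
force: [-2.8, -0.2, 5.9]
width: 0.0568
```

Gripped at a width of 56.8 mm. Lift, then refine the reader slope from the display window and check heights on the tin lid and bottle cap.

```bash
python3 -m handwheel '[0,0,-5,0,0,0,0,0,-20,0,0,0,0,0,-50,0,0,0,0,0,-90,0,0,0,0,0,-130,0,0,0,0,0,-170,0,0,0,0,0,-200,0,0,0,0,0,-220,0,0,0,0,0,-220,0,0,0,0,0,-220,0,0,0]'
python3 - <<'E'
from q import *
I={n:cv2.imread(f"pics/{n}0.png") for n in("top","side")};C={n:cal(n) for n in I}
def match(a,b):
    return min((tri(C["top"],a,C["side"],np.roll(b[::f],r,0)) for f in(1,-1) for r in range(4)),key=lambda T:T[:,3].sum())
pt,_=quad(I["top"],(420,258),100,185,34);ps,_=quad(I["side"],(369,137),100,185,26)
def teal(im,seed,r):  # display glass: blue clearly above red
    m=np.where(im[:,:,0].astype(int)-im[:,:,2]>15,200,0).astype(np.uint8);return quad(cv2.merge([m]*3),seed,100,255,r)
dt,a1=teal(I["top"],(430,210),30);ds,a2=teal(I["side"],(339,117),22)
P=match(pt,ps);D=match(dt,ds);print("disp",dt.tolist(),a1,ds.tolist(),a2);print(D.round(4))
c1,c2=P[:,:3].mean(0),D[:,:3].mean(0);v=c2-c1;print("pad-disp",v,np.linalg.norm(v),"tilt",np.arctan2(v[2],np.hypot(*v[:2])),"az",np.degrees(np.arctan2(v[1],v[0])))
X=np.r_[P[:,:3],D[:,:3]];n=np.linalg.svd(X-X.mean(0))[2][2];n*=np.sign(n[2]);print("n",n,np.arccos(n[2]),"az",np.degrees(np.arctan2(-n[1],-n[0])))
# foot circle in top view: bright pixels outside head on z=0
g=I["top"].mean(2);hi=(g>240).astype(np.uint8);hi[:,:362]=0;hi[:225]=0;hi[:,405:]=0;hi[296:]=0
cs,_=cv2.findContours(hi,0,1);c=max(cs,key=cv2.contourArea).reshape(-1,2);c=c[c[:,0]<388]
w=onz(C["top"],c,.008);A=np.c_[2*w[:,:2],np.ones(len(w))];s=np.linalg.lstsq(A,(w[:,:2]**2).sum(1),rcond=None)[0];print("foot",s[:2],"r",np.sqrt(s[2]+s[:2]@s[:2]))
print("pad",c1, onz(C["top"],[pt.mean(0)],.166),onz(C["side"],[ps.mean(0)],.166))
# tin lid
for n,sd,r in(("top",(341,303),24),("side",(380,218),20)):
    q=I[n][sd[1]-r:sd[1]+r:4,sd[0]].mean(1).astype(int);print("tin col",n,q)
E
```

```text
time_s: 6.3
ee_pos: [0.5815, 0.2029, 0.2311]
orientation: [-2.903, 1.199, -0.001]
force: [-0.6, -0.6, -2.5]
width: 0.057
disp [[411.625, 196.875], [451.125, 202.625], [447.375, 224.125], [407.875, 218.375]] 885.8125 [[341.125, 105.625], [351.375, 115.125], [336.875, 127.375], [326.625, 117.875]] 310.5625
[[ 0.5749 -0.1334  0.1969  0.0008]
 [ 0.5654 -0.2001  0.193   0.0037]
 [ 0.5341 -0.197   0.1767  0.0023]
 [ 0.544  -0.1289  0.1826  0.0064]]
pad-disp [ 0.07825082 -0.01295584  0.02380519] 0.08281142363253138 tilt 0.29157660831616095 az -9.401066719352462
n [-0.2822489   0.00526236  0.95932678] 0.2861886468300098 az -1.0681211873839203
foot [ 0.48785631 -0.11968093] r 0.040882449605219535
pad [ 0.47636142 -0.15188796  0.16351861] [[ 0.47592309 -0.15142003  0.166     ]] [[ 0.47577675 -0.14784301  0.166     ]]
tin col top [ 50  43 231 231 231 235 235 236 233 234 231  37]
tin col side [ 85  27 223 223 227 229 228 230 210 238]
```

```bash
python3 - <<'E'
from h import *
a=np.radians(-101.0);print(delta([.459,-.235,.27],frame([np.cos(a),np.sin(a),0],[0,0,-1])))
E
```

```text
(array([222.3, 396.6, -39. ]), array([-4.000e-04, -1.000e-04,  9.793e-01]))
```

```bash
python3 -m handwheel '[0,30,-39,0,0,0,22,60,-39,0,0,0.1,45,90,-39,0,0,0.22,70,125,-39,0,0,0.35,95,165,-39,0,0,0.48,120,205,-39,0,0,0.6,145,245,-39,0,0,0.7,170,285,-39,0,0,0.8,190,325,-39,0,0,0.9,205,360,-39,0,0,0.979,215,382,-39,0,0,0.979,222,396,-39,0,0,0.979,222,396,-39,0,0,0.979,222,396,-39,0,0,0.979]'
python3 - <<'E'
from q import *
c=cal("wrist");im=imaging.camera("wrist");cv2.imwrite("pics/w4.png",im);np.savez("w4.npz",**c);print(c["K"][0],proj(c,[.476,-.152,.166]))
E
```

```text
time_s: 7.7
ee_pos: [0.4595, -0.2338, 0.2693]
orientation: [1.999, -2.424, -0.002]
force: [-0.5, 0.2, -2.0]
width: 0.0568
[357.58608879   0.         282.32894179] [[159.62165588 212.61319776]]
```

View pics/w4.png

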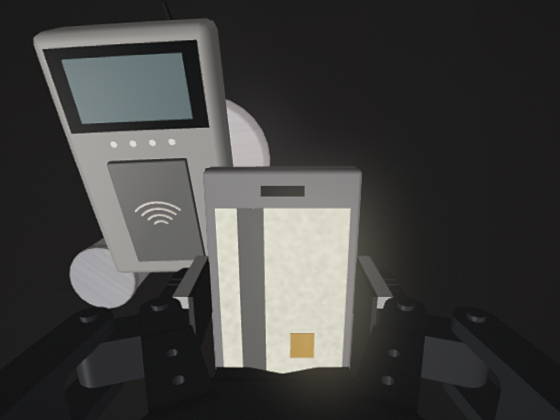

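Head at upper left, with pad corners near (108,163), (187,158) and (204,258); the lower right is just hidden by the held card. I shift for a clear view.

```bash
python3 -m handwheel '[30,20,0,0,0,0,30,20,0,0,0,0,30,20,0,0,0,0]'
python3 - <<'E'
from q import *
c=cal("wrist");im=imaging.camera("wrist");cv2.imwrite("pics/w5.png",im);np.savez("w5.npz",**c)
p=proj(c,[.476,-.152,.166])[0].astype(int);print(p);g=im.mean(2).astype(int);print(g[p[1],p[0]-80:p[0]+81:5]);print(g[p[1]-80:p[1]+100:5,p[0]])
cv2.imwrite("pics/z5.png",cv2.resize(im[80:300,0:240],(720,660)[:1]+(600,)))
E
```

```text
time_s: 8.05
ee_pos: [0.4343, -0.2594, 0.2699]
orientation: [-1.999, 2.423, -0.0]
force: [1.1, -0.1, 0.1]
width: 0.0567
[113 183]
[ 30  30  32 132 161 161 161 161 162 124 122 128 119 207 114 114 112 111
 140 126 111 112 111  69 157 155 155 153 153 150 117  87  77]
[157 157 156 157 157  58 121 120 119 119 119 118 117 116 187 136 112 107
 184 113 112 112 111 111 110 109 106 158 159 104 102 102 100  33  32  31]
```

View pics/z5.png

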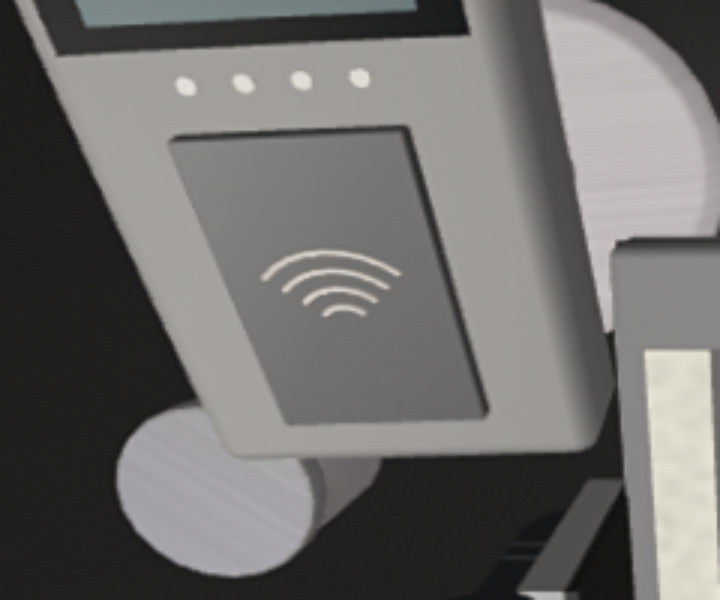

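The pad is now fully visible: crop corners (172,140), (408,130), (488,415) and (287,423). Mask it and run PnP with the known 80 x 50 rectangle.

```bash
python3 - <<'E'
from q import *
c=dict(np.load("w5.npz"));im=cv2.imread("pics/w5.png")
import sys
g=cv2.cvtColor(cv2.resize(im,None,fx=4,fy=4,interpolation=cv2.INTER_CUBIC),cv2.COLOR_BGR2GRAY)
m=cv2.inRange(g,88,138);k=np.zeros_like(m);k[4*120:4*238,4*50:4*172]=255;m&=k
m=cv2.morphologyEx(m,cv2.MORPH_OPEN,np.ones((13,13)))
cs,_=cv2.findContours(m,0,cv2.CHAIN_APPROX_NONE);ct=max(cs,key=lambda x:cv2.contourArea(cv2.convexHull(x)));H=cv2.convexHull(ct).reshape(-1,2).astype(float)
app=cv2.approxPolyDP(H.astype(np.float32).reshape(-1,1,2),25,True).reshape(-1,2);print("approx",app/4)
# edge lines from contour points away from corners, intersect
pts=ct.reshape(-1,2).astype(float);L=[]
for i in range(4):
    a,b=app[i],app[(i+1)%4];d=b-a;n=np.array([-d[1],d[0]])/np.linalg.norm(d);t=(pts-a)@d/(d@d);s=np.abs((pts-a)@n)
    e=pts[(t>.15)&(t<.85)&(s<8)];vx,vy,x,y=cv2.fitLine(e.astype(np.float32),cv2.DIST_HUBER,0,.01,.01).ravel();L.append(np.cross([x,y,1],[x+vx,y+vy,1]))
q=np.array([np.cross(L[i-1],L[i]) for i in range(4)]);q=(q[:,:2]/q[:,2:]+.5)/4-.5;print("corners",q)
np.save("q5.npy",q)
i0=np.argmin(q.sum(1));q=np.roll(q,-i0,0)          # start at image top-left
if q[1][1]>q[2][1] or q[1][0]<q[3][0]: q=q[[0,3,2,1]]
# image top = upslope(+x), image left = world +y = pad +y
obj=np.array([[40,25,0],[40,-25,0],[-40,-25,0],[-40,25,0]],float)/1000
ok,rs,ts,err=cv2.solvePnPGeneric(obj,q,c["K"],c["dist_coeffs"],flags=cv2.SOLVEPNP_IPPE)
for r,t,e in zip(rs,ts,err):
    Rw=c["R"].T@cv2.Rodrigues(r)[0];p=c["R"].T@(t.ravel()-c["t"]);n=Rw[:,2]
    print("pad",p,"n",n,"tilt",np.arccos(n[2]),"x az",np.degrees(np.arctan2(Rw[1,0],Rw[0,0])),"n az",np.degrees(np.arctan2(-n[1],-n[0])),"err",e)
for z in(.166,.168): 
    X=onz(c,[proj(c,p)[0]],z);print(z,X)
E
```

```text
approx [[133.25 128.5 ]
 [160.25 234.25]
 [ 95.75 235.75]
 [ 56.75 132.  ]]
corners [[132.91117001 127.88300842]
 [160.73536282 233.52559432]
 [ 94.74264848 235.45577141]
 [ 54.85596798 131.69883913]]
pad [ 0.47429755 -0.14982211  0.16466341] n [-0.28106043  0.05452024  0.95814017] tilt 0.2903624572534191 x az -8.695168924457763 n az -10.977923912926304 err [0.08885811]
pad [ 0.47869549 -0.15275134  0.166297  ] n [ 0.43785065 -0.78534875  0.43762329] tilt 1.117842622728691 x az 15.271333679707944 n az 119.14070860287953 err [4.00299365]
0.166 [[ 0.47866766 -0.15259846  0.166     ]]
0.168 [[ 0.47885506 -0.15362793  0.168     ]]
```

PnP is clean (0.09 px): pad (0.474, -0.150, 0.165), tilt 0.290, azimuth about -9.7°. This agrees with stereo (0.476, -0.152) and 0.29. Move above the pad along its normal.

```bash
cat > tgt.py <<'E'
from h import *
az=np.radians(-9.7);th=.29;PAD=np.array([.4748,-.1505,.1665])
px=np.array([np.cos(th)*np.cos(az),np.cos(th)*np.sin(az),np.sin(th)]);pn=np.array([-np.sin(th)*np.cos(az),-np.sin(th)*np.sin(az),np.cos(th)]);py=np.cross(pn,px)
RT=frame(-py,-pn)
def to(h): return delta(PAD+pn*(.0108+h),RT)
E
python3 -c "
from tgt import *
print(to(.09),to(.04))"
```

```text
(array([-113.7,    9.9,    6.8]), array([ 0.2898, -0.003 , -0.0215])) (array([-114. ,   -4.4,   54.7]), array([ 0.2898, -0.003 , -0.0215]))
```

```bash
python3 -m handwheel '[-30,10,0,0.1,0,-0.02,-70,10,0,0.2,0,-0.02,-100,10,5,0.29,-0.003,-0.0215,-114,10,7,0.29,-0.003,-0.0215,-114,10,7,0.29,-0.003,-0.0215,-114,5,23,0.29,-0.003,-0.0215,-114,0,40,0.29,-0.003,-0.0215,-114,-4.4,55,0.29,-0.003,-0.0215,-114,-4.4,55,0.29,-0.003,-0.0215,-114,-4.4,55,0.29,-0.003,-0.0215]'
python3 - <<'E'
from tgt import *
print(to(0),to(.02))
s=imaging.camera("side");cv2.imwrite("pics/s6.png",s);st=monitor.sense();print(st["force"],st["ft_torque"])
cv2.imwrite("pics/z6.png",cv2.resize(s[70:200,280:440],(738,600),interpolation=2))
E
```

```text
time_s: 9.1
ee_pos: [0.4603, -0.149, 0.2152]
orientation: [-1.894, 2.245, -0.327]
force: [-1.5, 0.3, -0.1]
width: 0.0569
(array([-0.9, -0. , 40. ]), array([ 0.0006, -0.0001, -0.0003])) (array([-0.9, -0. , 20. ]), array([ 0.0006, -0.0001, -0.0003]))
[ 0.29061804  0.40530674 -1.52010361] [-0.00117477  0.17157869  0.0227059 ]
```

View pics/z6.png

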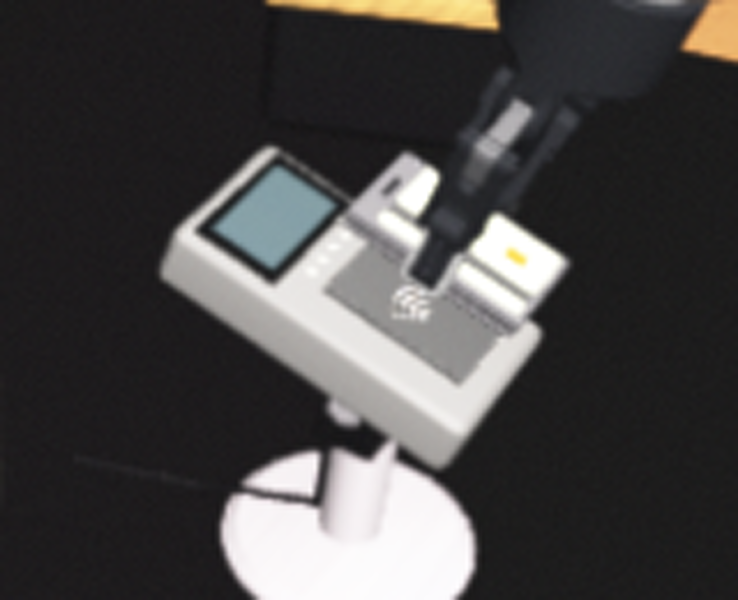

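The card hovers above the pad, parallel to the head's edges. Check where the card sits in the hand from the slot-end edge in w4, then descend.

```bash
python3 - <<'E'
from h import *
c=dict(np.load("w4.npz"));R0=Rn.from_rotvec([1.999,-2.424,-.002]);p=np.array([.4595,-.2338,.2693])
g=cv2.imread("pics/w4.png").mean(2)
print(g[160:180:1,240].astype(int),g[160:180,330].astype(int),g[200,196:216].astype(int),g[200,352:368].astype(int),g[300,205:222].astype(int),g[300,345:362].astype(int))
for uv in((207,171),(283,171),(359,171),(206,200),(359,200),(213,300),(353,300)):
  o,d=ray(c,uv);o=R0.inv().apply(o-p)*1000;d=R0.inv().apply(d[0]);print(uv,(o+(-1.2-o[2])/d[2]*d).round(1))
E
python3 -m handwheel '[-0.5,0,10,0,0,0,-0.9,0,20,0,0,0,-0.9,0,28,0,0,0,-0.9,0,32,0,0,0,-0.9,0,32,0,0,0]'
```

```text
[186 184 187 187 187 182 150  69  55  66  74  92 106 119 131 137 135 136
 136 135] [ 45  45  44  46  46  50  60  63  57  67  78  94 107 120 131 135 135 134
 134 135] [158 155 154 154 154 154 155 155 136 131 132 134 134 135 134 134 135 134
 134 134] [136 136 136 136 136 134 126 113  90  55  54  55  55  53  53  52] [ 21  21  22  21  20  18  56 129 135 134 134 134 134 129 139 210 211] [186 141 138 140 140 140 139 133 108  77  71  72  72  71  71  70  69]
(207, 171) [-27.  -46.4  -1.2]
(283, 171) [  0.4 -46.4  -1.2]
(359, 171) [ 27.9 -46.4  -1.2]
(206, 200) [-28.  -35.6  -1.2]
(359, 200) [ 28.5 -35.6  -1.2]
(213, 300) [-27.7   5.7  -1.2]
(353, 300) [28.5  5.7 -1.2]
time_s: 9.65
ee_pos: [0.4692, -0.1494, 0.1833]
orientation: [-1.893, 2.246, -0.326]
force: [-0.4, -0.1, -0.8]
width: 0.0568
```

The card is centred in the hand (slot edge at -46.4, sides at -27.9/+28.3). Step down to contact.

```bash
python3 -c "
from tgt import *
print(to(0))"; python3 -m handwheel '[0,0,1,0,0,0,0,0,2,0,0,0,0,0,3,0,0,0,0,0,4,0,0,0,0,0,5,0,0,0,0,0,5,0,0,0]';python3 -m handwheel '[0,0,1,0,0,0,0,0,1,0,0,0]';python3 -m handwheel '[0,0,1,0,0,0,0,0,1,0,0,0]'
python3 -c "
from tgt import *
s=monitor.sense();print(to(0),s['force'],s['ft_torque'],'normal N',s['force']@pn, 'tool torque',RT.inv().apply(s['ft_torque']))"
```

```text
(array([ 0.1, -0.7,  7. ]), array([ 0.0012,  0.    , -0.0007]))
time_s: 10.25
ee_pos: [0.4706, -0.1498, 0.1792]
orientation: [-1.893, 2.246, -0.328]
force: [-0.9, -0.6, -0.5]
width: 0.057
time_s: 10.45
ee_pos: [0.471, -0.1499, 0.1783]
orientation: [-1.893, 2.246, -0.328]
force: [-0.1, -0.5, -0.4]
width: 0.0565
time_s: 10.65
ee_pos: [0.4712, -0.1499, 0.178]
orientation: [-1.893, 2.245, -0.328]
force: [-6.9, 1.6, 8.5]
width: 0.0567
(array([-0. , -0.2,  1.2]), array([-0.0002, -0.0006, -0.0006])) [-6.91825675  1.61558662  8.48414105] [0.32343049 0.66338127 0.13609755] normal N 10.157723231510428 tool torque [-0.70839183 -0.23730632 -0.07121285]
```

Contact came about where predicted, at roughly 10 N. Now I probe flushness with small turns about tool x.

```bash
cat > st.py <<'E'
from tgt import *
s=monitor.sense();R0=Rn.from_rotvec(s["orientation"])
print("F tool",R0.inv().apply(s["force"]).round(2),"M tool",R0.inv().apply(s["ft_torque"]).round(3),"pos",((s["ee_pos"]-PAD)@np.c_[px,py,pn]*1000).round(2),"rot",(RT.inv()*R0).as_rotvec().round(4))
E
python3 -m handwheel '[0,0,0,0,0,0,0,0,0,0,0,0]' >/dev/null; python3 st.py
python3 -m handwheel '[0,0,0,0.01,0,0,0,0,0,0.02,0,0,0,0,0,0.02,0,0]' >/dev/null; python3 st.py
python3 -m handwheel '[0,0,0,-0.01,0,0,0,0,0,-0.02,0,0,0,0,0,-0.02,0,0]' >/dev/null; python3 st.py
python3 -m handwheel '[0,0,0,-0.01,0,0,0,0,0,-0.02,0,0,0,0,0,-0.02,0,0]' >/dev/null; python3 st.py
python3 -m handwheel '[0,0,0,0.01,0,0,0,0,0,0.02,0,0,0,0,0,0.02,0,0]' >/dev/null; python3 st.py
```

```text
F tool [-1.46  6.52 -9.92] M tool [-0.8   -0.28  -0.068] pos [-0.23 -0.04 12.02] rot [0.0003 0.0006 0.0005]
F tool [-1.34  2.64 -7.19] M tool [-0.847 -0.259 -0.002] pos [-0.24 -0.06 12.04] rot [0.0208 0.0007 0.0006]
F tool [  0.88   5.16 -11.34] M tool [-0.75  -0.285 -0.074] pos [-0.1  -0.06 12.  ] rot [-0.0001  0.0006  0.0005]
F tool [  0.48   4.06 -11.73] M tool [-0.498 -0.19  -0.087] pos [ 0.03 -0.09 12.12] rot [-0.0197  0.0007  0.0004]
F tool [-0.92  1.1  -6.2 ] M tool [-0.243 -0.251 -0.007] pos [-0.06 -0.1  12.07] rot [0.0013 0.0008 0.0006]
```

Rotation 0 to -0.02 gives a central centre of pressure and +0.02 gives edge contact, so I set -0.008, press lightly, and look.

```bash
python3 -m handwheel '[0,0,0,-0.008,0,0,0,0,0.5,-0.008,0,0,0,0,0.5,-0.008,0,0,0,0,0.5,-0.008,0,0]' >/dev/null; python3 st.py
python3 - <<'E'
from h import *
c=cal("wrist");w=imaging.camera("wrist");cv2.imwrite("pics/w7.png",w);np.savez("w7.npz",**c)
for n in("top","side"):cv2.imwrite(f"pics/{n}7.png",imaging.camera(n))
E
```

```text
F tool [ -0.73   6.11 -18.13] M tool [-0.971 -0.492 -0.045] pos [ 0.02 -0.08 11.97] rot [-0.0072  0.0008  0.0004]
```

View pics/w7.png

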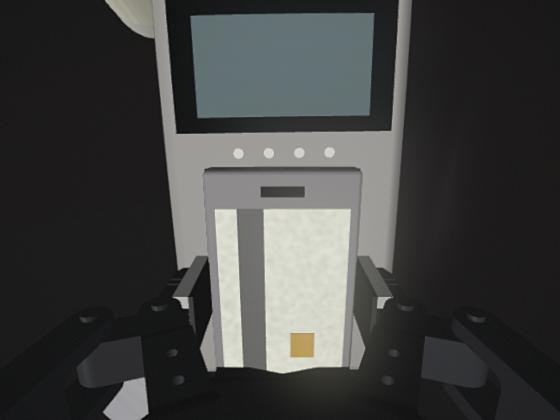

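The card is centred laterally at u≈282.5, against 282–284 for the dots and display. I use the dots and display corners, referenced to the pad through w4/w5, to measure the card's offset, yaw and head pose in this view.

```bash
cat > chk.py <<'E'
from q import *
import sys
c5=dict(np.load("w5.npz"));c4=dict(np.load("w4.npz"));c7=dict(np.load("w7.npz"))
q=np.load("q5.npy")[[3,0,1,2]]
obj=np.array([[40,25,0],[40,-25,0],[-40,-25,0],[-40,25,0]],float)/1000
_,rs,ts,_=cv2.solvePnPGeneric(obj,q,c5["K"],c5["dist_coeffs"],flags=cv2.SOLVEPNP_IPPE)
Rp=c5["R"].T@cv2.Rodrigues(rs[0])[0];p=c5["R"].T@(ts[0].ravel()-c5["t"])
def feats(f,seed,r):
    im=cv2.imread(f);b=im.astype(int)
    m=np.where((b[:,:,0]-b[:,:,2]>12)&(b[:,:,0]>60),200,0).astype(np.uint8);d,a=quad(cv2.merge([m]*3),seed,100,255,r)
    d=d[np.argsort(d[:,1])];d=np.r_[d[:2][np.argsort(d[:2,0])],d[2:][np.argsort(d[2:,0])]]
    g=cv2.resize(im,None,fx=4,fy=4,interpolation=cv2.INTER_CUBIC).mean(2).astype(np.uint8);m=cv2.inRange(g,190,255)
    n,_,s,ce=cv2.connectedComponentsWithStats(m);o=[(x+.5)/4-.5 for x,t in zip(ce,s) if 500<t[4]<2600 and .6<t[2]/t[3]<1.7]
    o=[x for x in o if d[2:,1].mean()+5<x[1]<d[2:,1].mean()+50 and abs(x[0]-seed[0])<90];o=np.array(sorted(o,key=lambda x:x[0]));return np.r_[d,o]
def cast(c,uv,R,p,z):
    o,d=ray(c,uv);o=R.T@(o-p);d=d@R;return o+d*((z-o[2])/d[:,2])[:,None]
f4=feats("pics/w4.png",(128,88),90);print("feats",len(f4));X4=cast(c4,f4,Rp,p,-.004);print((X4*1000).round(1).tolist())
f7=feats("pics/w7.png",(284,65),120);print(f7.round(1).tolist())
ok,r,t=cv2.solvePnP(X4,f7,c7["K"],c7["dist_coeffs"]);R7=c7["R"].T@cv2.Rodrigues(r)[0];p7=c7["R"].T@(t.ravel()-c7["t"])
print("reproj",np.abs(proj(dict(c7,R=cv2.Rodrigues(r)[0],t=t.ravel()),X4)-f7).max(),"w7 pad",p7,"tilt",np.arccos(R7[2,2]),"vs",p,np.arccos(Rp[2,2]))
print("predicted shift px with w5 pose",(proj(c7,X4@Rp.T+p)-f7).round(1).tolist())
e=np.array([[207,171],[359,171],[206,200],[359,200],[213,300],[353,300]],float)
for R,pp in((R7,p7),(Rp,p)):
    E=cast(c7,e,R,pp,.012)*1000;print("card edge pts in pad frame",E[:,:2].round(1).tolist())
s=monitor.sense();R0=Rn.from_rotvec(s["orientation"]).as_matrix()
for R,pp in((R7,p7),(Rp,p)):
    print("TCP in pad mm",(R.T@(s["ee_pos"]-pp)*1000).round(1),"tool rot in pad",Rn.from_matrix(R.T@R0@np.array([[0,-1,0],[-1,0,0],[0,0,-1.]])).as_rotvec().round(4))
E
python3 chk.py
```

```text
feats 5
[[101.8, 33.2, -4.0], [101.0, -34.1, -4.0], [65.8, 33.8, -4.0], [65.4, -33.7, -4.0], [50.9, 5.9, -4.0]]
[[190.6, 15.6], [373.4, 12.9], [197.6, 117.1], [368.1, 114.4], [238.0, 153.1], [268.4, 152.8], [298.9, 152.3], [329.1, 151.9]]Traceback (most recent call last):
  File "chk.py", line 19, in <module>
    ok,r,t=cv2.solvePnP(X4,f7,c7["K"],c7["dist_coeffs"]);R7=c7["R"].T@cv2.Rodrigues(r)[0];p7=c7["R"].T@(t.ravel()-c7["t"])
           ~~~~~~~~~~~~^^^^^^^^^^^^^^^^^^^^^^^^^^^^^^^^^
cv2.error: OpenCV(4.12.0) /io/opencv/modules/calib3d/src/solvepnp.cpp:835: error: (-215:Assertion failed) ( (npoints >= 4) || (npoints == 3 && flags == SOLVEPNP_ITERATIVE && useExtrinsicGuess) || (npoints >= 3 && flags == SOLVEPNP_SQPNP) ) && npoints == std::max(ipoints.checkVector(2, CV_32F), ipoints.checkVector(2, CV_64F)) in function 'solvePnPGeneric'
```

```bash
sed -i 's/inRange(g,190,255)/inRange(g,185,255)/; s/500<t\[4\]<2600/250<t[4]<2600/' chk.py; python3 chk.py
```

```text
feats 8
[[101.8, 33.2, -4.0], [101.0, -34.1, -4.0], [65.8, 33.8, -4.0], [65.4, -33.7, -4.0], [50.9, 18.2, -4.0], [50.9, 5.9, -4.0], [50.9, -6.5, -4.0], [50.9, -18.7, -4.0]]
[[190.6, 15.6], [373.4, 12.9], [197.6, 117.1], [368.1, 114.4], [238.0, 153.1], [268.4, 152.8], [298.9, 152.3], [329.1, 151.9]]
reproj 1.090678535805182 w7 pad [ 0.47541988 -0.15208834  0.16391241] tilt 0.33316861097142547 vs [ 0.47429755 -0.14982211  0.16466341] 0.2903624572534191
predicted shift px with w5 pose [[-3.6, 6.0], [-6.7, 7.1], [-4.9, 2.4], [-6.0, 3.3], [-4.5, 3.0], [-4.8, 2.8], [-4.9, 2.7], [-5.1, 2.7]]
card edge pts in pad frame [[47.1, 27.6], [46.3, -28.1], [36.0, 28.9], [35.3, -28.5], [-7.6, 30.0], [-7.7, -28.1]]
card edge pts in pad frame [[47.7, 26.0], [46.8, -29.9], [36.7, 27.2], [35.7, -30.4], [-5.7, 27.6], [-6.5, -29.7]]
TCP in pad mm [ 0.6  0.9 14.7] tool rot in pad [ 0.0305  0.0485 -0.0202]
TCP in pad mm [ 1.1 -0.8 13.6] tool rot in pad [ 0.0056  0.0073 -0.0172]
```

The card is within about 1 mm of centre, but yawed about 1° (-0.017) from the pad. Lift 3 mm, correct the yaw, press again more lightly, and check that the head has not moved.

```bash
python3 -m handwheel '[0,0,-1.5,0,0,0,0,0,-3,0,0,0,0,0,-3,0,0,-0.015,0,0,-2,0,0,-0.015,0,0,-1,0,0,-0.015,0,0,-0.6,0,0,-0.015,0,0,-0.6,0,0,-0.015,0,0,-0.6,0,0,-0.015]'; python3 st.py
python3 - <<'E'
from h import *
c=cal("wrist");w=imaging.camera("wrist");cv2.imwrite("pics/w7.png",w);np.savez("w7.npz",**c)
for n in("top","side"):cv2.imwrite(f"pics/{n}7.png",imaging.camera(n))
from q import quad
def teal(f,seed,r):
    im=cv2.imread(f).astype(int);m=np.where(im[:,:,0]-im[:,:,2]>15,200,0).astype(np.uint8);return quad(cv2.merge([m]*3),seed,100,255,r)
for n,s,r in(("top",(430,210),30),("side",(339,117),22)):
    for k in(0,7):
        q,a=teal(f"pics/{n}{k}.png",s,r);print(n,k,q[np.lexsort((q[:,0],))].round(1).tolist(),a)
t=[cv2.imread(f"pics/side{k}.png")[60:200,220:440] for k in(0,7)]
cv2.imwrite("pics/z7.png",np.vstack([cv2.resize(x,(471,300),interpolation=2) for x in t]))
E
python3 chk.py
```

```text
time_s: 13.4
ee_pos: [0.4711, -0.1499, 0.1779]
orientation: [-1.915, 2.237, -0.322]
force: [-10.2, 2.2, 10.1]
width: 0.0571
F tool [ -0.53   7.23 -12.61] M tool [-0.981 -0.3   -0.103] pos [-0.37 -0.03 12.02] rot [-0.0082  0.0005 -0.0145]
top 0 [[407.9, 218.4], [411.6, 196.9], [447.4, 224.1], [451.1, 202.6]] 885.8125
top 7 [[407.9, 218.4], [411.6, 196.9], [447.4, 223.1], [450.1, 202.6]] 878.6875
side 0 [[326.6, 117.9], [336.9, 127.4], [341.1, 105.6], [351.4, 115.1]] 310.5625
side 7 [[326.6, 117.9], [336.9, 127.4], [341.1, 105.6], [351.4, 115.1]] 309.375
feats 8
[[101.8, 33.2, -4.0], [101.0, -34.1, -4.0], [65.8, 33.8, -4.0], [65.4, -33.7, -4.0], [50.9, 18.2, -4.0], [50.9, 5.9, -4.0], [50.9, -6.5, -4.0], [50.9, -18.7, -4.0]]
[[194.9, 12.6], [377.4, 12.9], [199.6, 114.1], [371.4, 114.4], [240.1, 151.4], [270.5, 151.4], [300.9, 151.4], [331.3, 151.5]]
reproj 0.9907851144194524 w7 pad [ 0.4751258  -0.15205989  0.16541821] tilt 0.3150441476783823 vs [ 0.47429755 -0.14982211  0.16466341] 0.2903624572534191
predicted shift px with w5 pose [[-3.9, 6.2], [-6.5, 7.2], [-4.5, 2.9], [-6.7, 3.4], [-4.7, 2.9], [-4.9, 2.8], [-5.0, 2.8], [-5.3, 2.6]]
card edge pts in pad frame [[46.1, 28.3], [46.0, -27.1], [35.0, 29.4], [35.1, -27.7], [-7.8, 29.6], [-7.2, -27.8]]
card edge pts in pad frame [[46.9, 26.8], [46.8, -29.2], [35.8, 27.8], [35.8, -29.8], [-6.6, 27.6], [-6.5, -29.8]]
TCP in pad mm [-0.3  1.1 13.3] tool rot in pad [ 0.0268  0.0316 -0.0053]
TCP in pad mm [ 0.7 -0.7 13.6] tool rot in pad [ 0.0059  0.0083 -0.0022]
```

View pics/z7.png

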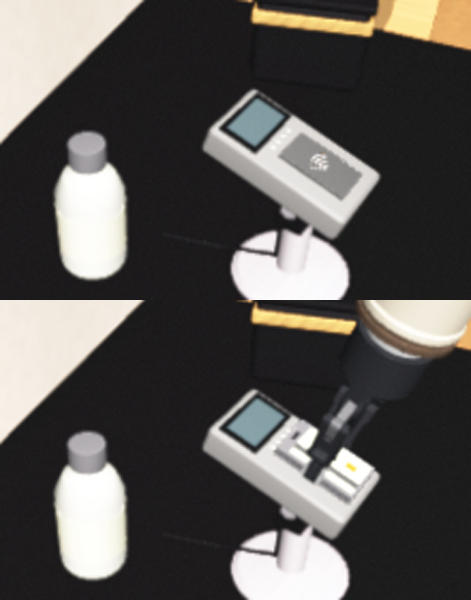

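```bash
python3 - <<'E'
from h import *
for f in("w4","w7"):
    g=cv2.imread(f"pics/{f}.png").mean(2)
    # internal marks, insensitive to background: white face edges, slot box
    m=(g>185).astype(np.uint8);o=[]
    for r in(225,330):
        for a,b in((205,235),(330,360)):
            x=np.arange(a,b);v=g[r,a:b];d=np.diff(v);i=np.argmax(np.abs(d[1:-1]))+1;w=np.abs(d[i-1:i+2]);o.append(round(float((w*np.arange(i-1,i+2)).sum()/w.sum()+a+.5),2))
    s=g[180:205,255:312];k=s<95;ys,xs=np.nonzero(k);o+=[round(xs.mean()+255,2),round(ys.mean()+180,2),int(np.ptp(xs))]
    cv_=g[200:216,285];d=np.abs(np.diff(cv_));o.append(round(float((d*np.arange(len(d))).sum()/d.sum()+200.5),2));print(f,o)
E
```

```text
w4 [215.29, 349.23, 212.45, 343.56, np.float64(282.05), np.float64(190.49), 43, 207.81]
w7 [214.9, 349.44, 221.48, 343.55, np.float64(282.2), np.float64(191.46), 44, 208.49]
```

In hand, the card's slot end has risen about 0.01–0.02 rad, so it has settled to the pad and the pad is slightly steeper than the tool. I ease the tool round by +0.012 while pressing, then settle.

```bash
python3 -m handwheel '[0,0,0.1,0.006,0,0,0,0,0.4,0.012,0,0,0,0,0.4,0.012,0,0,0,0,0.4,0.012,0,0,0,0,0,0.012,0,0,0,0,-0.1,0.012,0,0,0,0,-0.1,0.012,0,0,0,0,-0.1,0.012,0,0]'; python3 st.py
python3 - <<'E'
from h import *
c=cal("wrist");w=imaging.camera("wrist");cv2.imwrite("pics/w7.png",w);np.savez("w7.npz",**c)
s=imaging.camera("side");a=cv2.imread("pics/side0.png");r=np.s_[95:175,300:350];print("head diff",cv2.absdiff(s[r],a[r]).mean())
t=imaging.camera("top");r=np.s_[180:228,395:470];print("top head diff",cv2.absdiff(t[r],cv2.imread("pics/top0.png")[r]).mean())
cv2.imwrite("pics/z8.png",np.hstack([w[100:400,140:420],cv2.resize(s[80:180,300:420],(360,300),interpolation=2)]))
E
python3 chk.py | tail -6
```

```text
time_s: 14.35
ee_pos: [0.471, -0.1499, 0.1779]
orientation: [-1.909, 2.23, -0.334]
force: [-8.8, 1.7, 9.2]
width: 0.0569
F tool [ -0.29   5.93 -11.45] M tool [-0.992 -0.263 -0.109] pos [-0.41 -0.05 12.02] rot [ 0.0037  0.0004 -0.0144]
head diff 2.07525
top head diff 14.189537037037036
reproj 1.198738184029935 w7 pad [ 0.47548479 -0.15213977  0.16375321] tilt 0.3300325964515523 vs [ 0.47429755 -0.14982211  0.16466341] 0.2903624572534191
predicted shift px with w5 pose [[-4.1, 6.5], [-6.3, 6.6], [-5.0, 2.4], [-5.9, 2.9], [-4.6, 3.0], [-5.0, 2.9], [-5.0, 2.8], [-5.2, 2.7]]
card edge pts in pad frame [[46.2, 28.8], [46.1, -27.2], [35.0, 29.9], [35.0, -27.9], [-8.2, 30.0], [-8.1, -28.1]]
card edge pts in pad frame [[46.8, 26.9], [46.7, -29.3], [35.7, 27.9], [35.7, -29.9], [-6.5, 27.6], [-6.5, -29.8]]
TCP in pad mm [ 0.1  1.3 14.9] tool rot in pad [ 0.0116  0.036  -0.0038]
TCP in pad mm [ 0.7 -0.7 13.6] tool rot in pad [ 0.006  -0.0035 -0.0023]
```

View pics/z8.png

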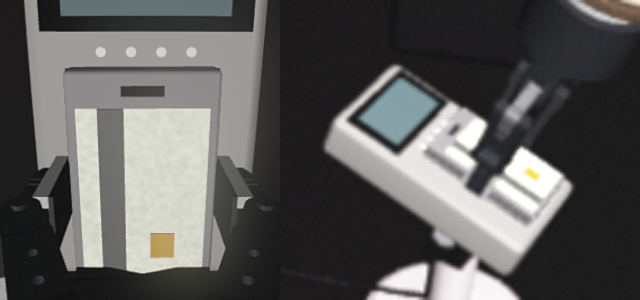

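The head and bottle are unchanged, and the card lies parallel to the head. The dots' centre is about 3.5 px right of the card's centre, so the card is about 1.2 mm off to one side. Lift 2 mm, shift 1 mm, re-press.

```bash
python3 -m handwheel '[0,0,-1.5,0,0,0,0,0,-2.5,0,0,0,1,-0.5,-2.5,0,0,0,1,-0.5,-1.5,0,0,0,1,-0.5,-0.5,0,0,0,1,-0.5,0.3,0,0,0,1,-0.5,0.3,0,0,0,1,-0.5,-0.1,0,0,0,1,-0.5,-0.1,0,0,0,1,-0.5,-0.1,0,0,0]'; python3 st.py
python3 - <<'E'
from h import *
from q import quad
c=cal("wrist");w=imaging.camera("wrist");cv2.imwrite("pics/w7.png",w);np.savez("w7.npz",**c)
for n,s,r in(("top",(430,210),30),("side",(339,117),22)):
    im=imaging.camera(n);cv2.imwrite(f"pics/{n}9.png",im);im=im.astype(int);m=np.where(im[:,:,0]-im[:,:,2]>15,200,0).astype(np.uint8);q,a=quad(cv2.merge([m]*3),s,100,255,r);print(n,q[np.argsort(q[:,0])].round(1).tolist(),a)
a,b=cv2.imread("pics/top0.png"),cv2.imread("pics/top9.png")
for k,(x,y) in dict(brush=(240,129),bottle=(368,140),tin=(341,303)).items():print(k,cv2.absdiff(a,b)[y-28:y+28,x-22:x+22].mean())
E
python3 chk.py | sed -n '3p;6,9p'
```

```text
time_s: 15.5
ee_pos: [0.4714, -0.151, 0.1781]
orientation: [-1.909, 2.23, -0.335]
force: [-5.0, 0.1, 6.5]
width: 0.0568
F tool [ 0.68  2.89 -7.65] M tool [-0.702 -0.132 -0.078] pos [ 0.23 -1.09 12.04] rot [ 0.0041  0.0005 -0.0144]
top [[407.9, 218.4], [411.6, 196.9], [447.4, 223.1], [450.1, 202.6]] 878.6875
side [[326.6, 117.9], [336.9, 127.4], [341.1, 105.6], [351.4, 115.1]] 311.46875
brush 12.140963203463203
bottle 16.0232683982684
tin 14.422348484848484
[[192.9, 15.6], [373.4, 16.9], [197.6, 116.1], [368.1, 116.4], [237.6, 153.2], [268.0, 153.2], [298.2, 153.2], [328.4, 153.3]]
card edge pts in pad frame [[46.6, 27.5], [46.4, -28.1], [35.6, 28.6], [35.5, -28.7], [-6.9, 28.6], [-6.7, -28.7]]
card edge pts in pad frame [[47.4, 25.8], [47.3, -30.4], [36.3, 26.8], [36.3, -30.9], [-5.9, 26.6], [-5.9, -30.8]]
TCP in pad mm [ 0.2  0.3 13.2] tool rot in pad [ 0.0108  0.0169 -0.0041]
TCP in pad mm [ 1.3 -1.7 13.6] tool rot in pad [ 0.006  -0.0038 -0.0024]
```

```bash
python3 -c "
from cell import arm
print(arm.close_job())"; python3 st.py
```

```text
the job is handed in; nothing more can be done
None
the job is handed in; nothing more can be done
```

The largest card was picked up across its width and laid on the pad along its length. I handed the job in at about 15.7 s with the card still gripped (width 56.8 mm) and pressed with about 7.7 N.

**Centring and yaw:** The last wrist view puts the card within about 0.5 mm of the pad's centre, with a yaw error of 0.004 rad or less. A more oblique earlier view disagreed, putting it about 1–2 mm off, so I trusted the straight-on one.

**Slope:** The tool was set to about 0.294 rad. The close-up fit gave 0.290 and the stereo check 0.286–0.292. The final-view fits gave 0.31–0.33, but they see the pad nearly head-on and are weak for slope. I could not measure flushness directly; I judged it from how force and torque changed under small tilts. The card also turned slightly in the grip to follow the pad.

**Reader and bystanders:** The display corners are unchanged in the side view and within 1 px in the top view, so the head kept its tilt.
- Top-view brightness differs by about 12–16 levels around the bottle, tin and brush, and by about as much at the unmoved head. I put that down to lighting.
- Nothing suggests they were touched, but I did not re-measure their positions.

**Contact on the way:** The fingertips pressed the worktop with up to about 43 N in total (39.5 N vertically) while I was finding the grasp height. That was the fingertips, not the arm or gripper body.

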